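Tip the turned pins into the V-trough

TASK

Two small hinged trays stand along the far side of the steel V-trough: one holds two round grey pins, the other two square grey bars. Lift the handle of the tray with the round pins so that it tips and both pins drop into the trough and lie in line along its fold, then lower that tray back flat and let go. Leave the tray of square bars alone.

Things in the scene. Friction and masses are not known exactly. Their poses are not given: they have to be found in the camera images.
- trough: Fixed V-trough of bare steel angle, 400 mm long, both faces at 45 degrees. Origin on the bench below the middle of the fold; y runs along the fold, x points across to the side where the two tip trays are hinged (away from the robot). Inside of the fold 30 mm above the bench, tray-side rim 72, robot-side rim 83. A pin lying in the fold has its centre 44 mm above the bench.
- pin_tray_handle (a point): Middle of the handle bar of the tip tray holding the round pins: round steel bar 10 mm thick, 74 mm clear between its arms, parallel to the trough's y. Tray flat: 128 mm above the bench, 158 mm from the fold along the trough's +x, 32 mm beyond the tray's back wall and 22 mm above its top edge, free to pinch from above. Stands at the left or right half of the trough.
- pin_tray (a joint): Tip angle of that tray, rad: 0 flat, up to 1.15. Hinge line parallel to the trough's y, 38 mm from the fold along its +x, 78 mm above the bench: the handle bar moves up and back over the trough on an arc of radius 130 mm. Tray 165 mm wide, 88 mm deep, two bays 62 mm wide, floor 81 mm above the bench; a 2 mm lip holds the pins up to about 0.7, 0.95 empties it. Lifts with about 2 N, falls flat if let go.
- bar_tray_handle (a point): The same point on the other tip tray, identical but holding two square bars (20 x 20 x 52 mm, same grey plastic). The two handles are 200 mm apart along the trough. This tray is to be left flat.
- pin_a: Loose round pin of grey plastic, 20 mm diameter, 52 mm long, about 23 g. Origin at its centre, y along its axis. Starts lying in one bay of its tray, roughly parallel to the trough, and rolls freely.
- pin_b: The second pin, identical to the first, in the other bay of the same tray.
Mind the look-alikes: they are no part of the job. Leave any turquoise or yellow look-alike of the pin_b alone.

How it is judged:
By the outcome, as a careful person would: the job done as asked, in the order asked, and still so for the second after the job is handed in, with the robot touching nothing.
It also fails if it takes over 38 s, if anything falls off the work surface, if the arm or the gripper's body presses on something with over 40 N, if the wrist force passes 120 N, or if a joint passes its speed limit or range.

ROBOT

A 6-joint arm with a two-finger parallel gripper is mounted at the origin on the work surface. World frame = base frame: x ahead of the robot, y to its left, z up, the work surface at z = 0. Lengths are in m, angles in rad, forces in N, time in s.
With the tool pointing down it reaches from about 0.35 to 0.975 m from the base axis. Payload 4.9 kg.
Tool frame: the origin (TCP) lies midway between the tips of the shut fingers; the grasp point (between the pads) lies 19 mm behind it; z points along the fingers, y is the line along which they close (so a half turn about z gives the same grasp; the last joint's range is limited). The gripper opens to 85 mm and grips with 20 to 120 N. Pads are 22 mm wide; open, the fingers measure 114 mm over their backs; the gripper's body (76 mm by 85 mm) begins 54 mm behind the grasp point. The pads swing forward as they close: fully open they stand 13 mm farther back than shut.
Start: joints at [1.181, 0.053, 1.613, -0, 1.476, -0.119], TCP at [0.167, 0.602, 0.231] pointing down, gripper open.
Joint ranges: [-3.01, 3.01], [-1.01, 2.22], [0.06, 2.58], [-1.02, 4.17], [0.09, 2.62], [-3.14, 3.14]. Speed limits (rad/s): [2.57, 2.57, 3.14, 3.14, 3.14, 3.14].

INTERFACE

Orientations are given as a unit quaternion [w, x, y, z].
In Python, from plant import * gives the robot as it stands.
- The arm moves only by the tool jog_arm, never from a script. Its argument "targets" is a list of rows, each a list of 3 entries, a list of its own where there are three numbers: the shift along the tool's x, y, z in units of 25 mm (1.0 is 25 mm), then the turn, a rotation vector about the tool's x, y, z in units of 8 degrees (1.0 is 8 degrees), then the opening in per cent of the stroke, from 0 (shut) to 100 (fully open). A call has 1 to 8 rows; each row is the pose to reach, as a shift and turn from the pose commanded when the call began, along the tool's axes at that moment; what a row does not reach only later rows make up. A row lasts 1/8 s, in which the tool goes at most 62.5 mm and 10.7 degrees, less where a joint would pass 70% of its speed; a pose out of reach is approached as far as the arm can. A call with a gripper value outside its range is refused whole. The fingers move at their own pace and stop on an object; the grip force is fixed at half the most. Time passes only in rows, so rows that repeat a pose let the fingers close. It gives the time, the measured TCP pose, the force, the opening and the grip force at its end, in the units of the state.
- state(): the state, without advancing time (a new reading comes with each control period).
- grab_frame(name): name is "scene" or "top"; returns (picture, depth): 420x560x3 uint8, red, green, blue; 420x560 float32, m along the optical axis (not along the pixel's ray), 0 where there is no reading.
- camera_params(name): a dict with "fovy" (degrees; the focal length in pixels is half the picture's height over the tangent of half this angle, whatever the lens; pixels are square), "cx", "cy" (the principal point, pixels), "rvec" (rotation vector, rad) and "tvec" (3), from world to camera coordinates, as OpenCV has them. Camera axes: x right, y down, z forward; pixel columns grow to the right and rows downward; lengths in m; the calibration is good to about 2 mm. A picture is of the moment at which its call begins. camera_params takes no time and is no camera call.
- job_done(): hands the job in; it is judged then, once.
The state is a dict: "time": time; "joint_pos": joint angles; "joint_vel": joint speeds; "joint_efforts": joint torques, N m; "tool_pos": TCP position; "tool_rot": TCP orientation; "contact_force": force on the tool from outside, world axes, zero at the start; "ft_torque": the same for the moment, N m; "gripper_width": opening from 0.0 (shut) to 1.0 (fully open); "grasp_force": force on a finger pad.
Only numpy, scipy, OpenCV 4.12 (cv2) and the standard library are available. Lean on these libraries where they do the work, as an engineer would, in place of code of your own. Each camera call takes 0.05 s, during which the arm holds its last target. There are 200 camera calls.

## Working session

There is one attempt and no reset: what is moved stays moved. The work goes in short steps, Python scripts to look and compute and a tool call to move; the robot and the scene stay as the last step left them, time stands still between calls to the robot, and variables do not carry over. Pictures are saved under pics/ and viewed, at most 10 in all, crops included, and the job is handed in when it is done.

Besides the shell and the picture viewer there is one more tool, called after "Request:" as a command line: name --argument value ..., lists and objects as JSON in quotes. jog_arm: Moves the arm, as the interface text tells. Its arguments: {"type":"object","properties":{"targets":{"type":"array"}},"required":["targets"]}

```bash
mkdir -p pics
cat > h.py <<'E'
from plant import *
import numpy as np, cv2, os
def shot(n,tag):
    im,d=grab_frame(n); np.savez(f'{tag}.npz',im=im,d=d); cv2.imwrite(f'pics/{tag}.png',im[:,:,::-1]); return im,d
def cloud(n,d):
    c=camera_params(n); f=d.shape[0]/2/np.tan(np.radians(c['fovy'])/2)
    v,u=np.indices(d.shape); P=np.stack([(u-c['cx'])/f*d,(v-c['cy'])/f*d,d],-1)
    R=cv2.Rodrigues(np.array(c['rvec'],float))[0]
    W=(P-np.array(c['tvec']).ravel())@R; W[d==0]=np.nan; return W
E
python3 - <<'E'
from h import *
for n in('top','scene'): shot(n,n+'0'); print(camera_params(n))
print(state())
E
```

```text
{'fovy': 55.82798147717405, 'cx': 280.8477127826875, 'cy': 210.8213739321922, 'rvec': array([ 2.1526646 , -2.17863223,  0.13783512]), 'tvec': array([-0.07136605,  0.55619105,  0.85463018])}
{'fovy': 46.45717832844849, 'cx': 278.10973422702114, 'cy': 210.05574836163444, 'rvec': array([ 2.23875619,  1.12151812, -0.38468129]), 'tvec': array([-0.29697899, -0.31356923,  1.26342679])}
{'time': 0.1, 'joint_pos': array([ 1.18098779e+00,  5.33001002e-02,  1.61417869e+00, -2.07081073e-05,
        1.47599485e+00, -1.18997941e-01]), 'joint_vel': array([ 3.42473241e-04, -1.10252203e-03, -4.16098591e-03,  1.23248841e-07,
       -1.24529528e-04, -3.03868022e-04]), 'joint_efforts': array([ 1.18274302e-04, -3.94905460e+01, -3.71362031e+01, -9.49013088e-05,
        3.99417986e-03,  1.60332888e-05]), 'tool_pos': array([0.16698032, 0.60168733, 0.23016707]), 'tool_rot': array([-2.26717396e-04,  1.34990870e-01,  9.90846396e-01, -9.12817352e-04]), 'contact_force': array([ 0.63620646,  0.03794077, -0.2074373 ]), 'ft_torque': array([0.02721959, 0.00560903, 0.05536848]), 'grasp_force': 0.0, 'gripper_width': 0.9989943403258141}
```

View pics/top0.png

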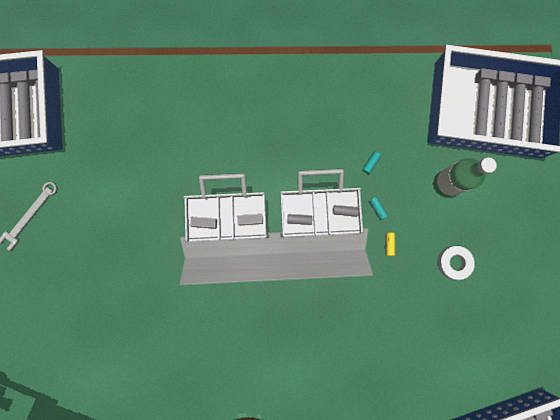

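View pics/scene0.png

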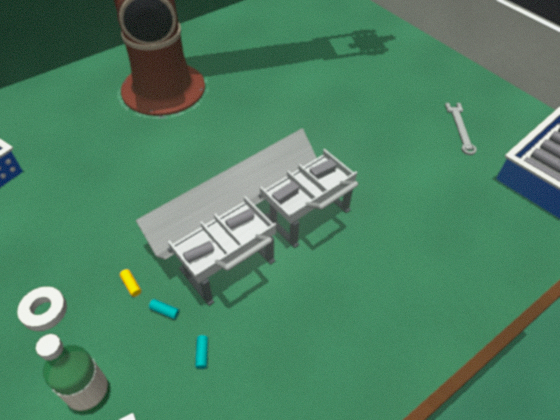

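Two candidate trays: left in the top view (items at 203,222 and 250,219; handle 222,178) and right (items at 299,219 and 345,211; handle 321,173). The turquoise and yellow cylinders at (371,162), (378,208) and (390,244) are decoys. Next I'll crop close on both trays and measure.

Run:
```python
from h import *
a=np.load('top0.npz');s=np.load('scene0.npz')
A=cv2.resize(a['im'][165:245,178:368],(800,337),interpolation=cv2.INTER_CUBIC)
S=cv2.resize(s['im'][145:275,160:365],(400,254),interpolation=cv2.INTER_CUBIC)
S1=cv2.resize(s['im'][200:270,165:275],(400,254),interpolation=cv2.INTER_CUBIC);S2=cv2.resize(s['im'][145:215,255:365],(400,254),interpolation=cv2.INTER_CUBIC)
cv2.imwrite('pics/crop.png',np.vstack([A,np.hstack([S1,S2])])[:,:,::-1])
W=cloud('top',a['d'])
np.set_printoptions(precision=4,suppress=True,linewidth=200)
for nm,(u,v) in dict(Lh=(222,178),Rh=(321,173),La=(203,222),Lb=(250,219),Ra=(299,219),Rb=(345,211)).items():
    print(nm); print(W[v-1:v+2,u].round(4))
# pin profile across
for u,v in((203,222),(250,219),(299,219),(345,211)): print((W[v-7:v+8,u,2]*1000).round(1))
# handle bars: points z in .118-.14
for lo,hi in((198,248),(296,346)):
    p=W[168:186,lo:hi].reshape(-1,3); p=p[(p[:,2]>.118)&(p[:,2]<.145)]
    print(len(p),p.min(0),p.max(0),np.median(p,0)); 
    b=p[p[:,0]>p[:,0].max()-.02]; q=np.polyfit(b[:,1],b[:,0],1); print('fit',q,b.mean(0),np.ptp(b[:,1]))
# robot-side rim
r=[]
for u in range(195,362,6):
    c=W[255:300,u]; i=np.nanargmax(np.where(c[:,2]>.06,c[:,2],0)); r.append(c[i])
r=np.array(r); print(np.polyfit(r[:,1],r[:,0],1), r[::6])
```

```text
Lh
[[0.6131 0.0401 0.1328]
 [0.6117 0.0405 0.1299]
 [0.6356 0.0583 0.001 ]]
Rh
[[ 0.6211 -0.1586  0.1333]
 [ 0.6196 -0.1589  0.1306]
 [ 0.6184 -0.1593  0.1267]]
La
[[0.5279 0.0828 0.1024]
 [0.526  0.0831 0.1008]
 [0.5238 0.0827 0.1024]]
Lb
[[ 0.5329 -0.0137  0.1032]
 [ 0.5311 -0.0135  0.1003]
 [ 0.529  -0.0135  0.1004]]
Ra
[[ 0.5318 -0.1145  0.1025]
 [ 0.5296 -0.1143  0.104 ]
 [ 0.5283 -0.1148  0.0958]]
Rb
[[ 0.5476 -0.2103  0.1001]
 [ 0.5454 -0.2101  0.1007]
 [ 0.5433 -0.21    0.1007]]
[ 84.1  81.7 101.4 100.2 101.2 102.1 102.4 100.8 102.4 101.7  98.7  97.   82.7  83.2  80.5]
[ 80.7  82.3  99.9 100.4 100.9 102.3 103.2 100.3 100.4 102.8  98.5  99.8  84.9  81.9  80.2]
[ 81.4  79.2  91.8  98.2  96.9 102.8 102.5 104.   95.8  99.3  97.1  92.6   nan  81.2  82.9]
[ 80.6  80.2  96.6  97.8 101.5 100.7 100.1 100.7 100.7  99.8  94.   81.9  83.1  81.4  78.3]
297 [ 0.5986 -0.0052  0.118 ] [0.6218 0.0889 0.1364] [0.6133 0.04   0.1314]
fit [-0.0191  0.6143] [0.6136 0.0402 0.1307] 0.09404257827759588
293 [ 0.5999 -0.2043  0.1182] [ 0.6286 -0.1125  0.137 ] [ 0.621  -0.1583  0.1312]
fit [-0.0102  0.6191] [ 0.6207 -0.1593  0.1306] 0.09188279397591358
[-0.0321  0.4067] [[ 0.4034  0.1018  0.082 ]
 [ 0.4086  0.0275  0.0822]
 [ 0.4078 -0.0471  0.0845]
 [ 0.4087 -0.1217  0.082 ]
 [ 0.4119 -0.1963  0.0839]]
```

View pics/crop.png

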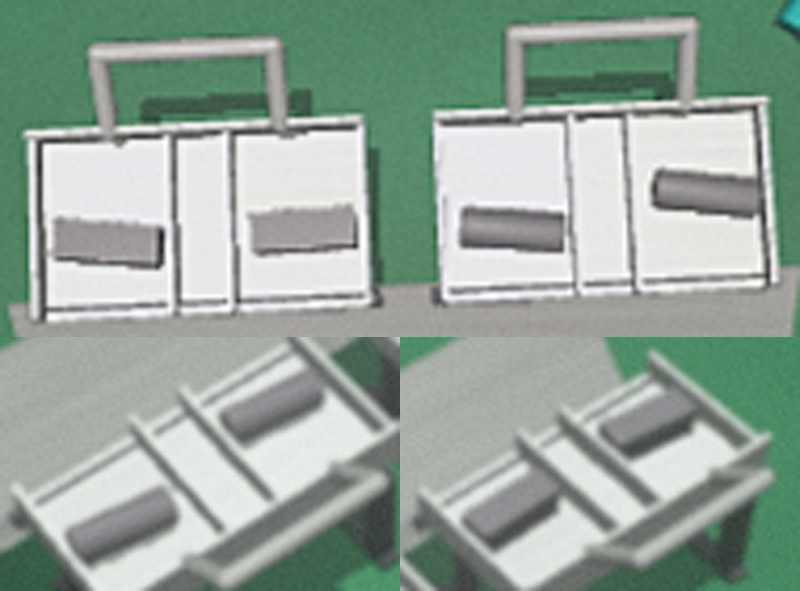

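Left tray: flat-topped, sharp-edged items, so those are the square bars. Right tray (handle at 321,173): shaded round items, so those are the pins. The handle is at about (0.620, -0.159, 0.128). The handles are 200 mm apart and the handle-to-rim spacing agrees with the description; trough yaw is about 0.035.

Request:
jog_arm --targets '[[[-3, -3, 0], [0, 0, 1.2], 60], [[-6, -6, 0], [0, 0, 2.4], 45], [[-9, -9, 0], [0, 0, 3.6], 45], [[-12, -12, 0], [0, 0, 4.8], 45], [[-15, -14.4, 0], [0, 0, 6], 45], [[-18, -17.2, 0], [0, 0, 7], 45], [[-21, -20, 0], [0, 0, 8], 45], [[-24, -23, 0], [0, 0, 9], 45]]'

```text
time: 1.1
tool_pos: [0.4213, 0.1695, 0.2311]
tool_rot: [0.0, 0.693, 0.721, 0.0]
contact_force: [0.0, 1.5, -0.1]
gripper_width: 0.446
grasp_force: 0.0
```

```bash
cat >> h.py <<'E'
from scipy.spatial.transform import Rotation as Ro
YAW=0.035; H=np.array([0.620,-0.159,0.128]); ex=np.array([np.cos(YAW),np.sin(YAW),0]); ez=np.array([0,0,1.]); ey=np.cross(ez,ex)
def pose(th,tilt,up=0.003):
    "TCP pose with the bar in the pads at tray angle th, tool tilted by tilt"
    hinge=H-.120*ex-.050*ez; a=np.arctan2(.05,.12)+th
    bar=hinge+.130*(np.cos(a)*ex+np.sin(a)*ez)
    z=np.sin(tilt)*ex-np.cos(tilt)*ez; R=np.stack([ey,np.cross(z,ey),z],1)
    return bar+(.019-up)*z, R
def rel(p,R,p0=None,R0=None):
    if p0 is None:
        s=state(); p0=s['tool_pos']; q=s['tool_rot']; R0=Ro.from_quat(np.r_[q[1:],q[0]]).as_matrix()
    return (R0.T@(p-p0)/.025).round(2), np.degrees(Ro.from_matrix(R0.T@R).as_rotvec()/8).round(2)
E
python3 - <<'E'
from h import *
p,R=pose(0,0); print(p,R); print(rel(p+[0,0,.07],R),state()['time'],state()['tool_pos'])
E
```

```text
[ 0.62  -0.159  0.112] [[-0.03499285  0.99938756  0.        ]
 [ 0.99938756  0.03499285  0.        ]
 [ 0.          0.         -1.        ]]
(array([-13.44,   7.43,   1.96]), array([ 0.  , -0.  ,  0.03])) 1.1 [0.4213071  0.16953903 0.23105879]
```

Request:
jog_arm --targets '[[[-2.2, 1.2, 0], [0, 0, 0], 45], [[-4.4, 2.4, 0], [0, 0, 0], 45], [[-6.6, 3.6, 0], [0, 0, 0], 45], [[-8.8, 4.8, 0.5], [0, 0, 0], 45], [[-11, 6, 1], [0, 0, 0], 45], [[-13.4, 7.4, 1.9], [0, 0, 0], 45], [[-13.4, 7.4, 1.9], [0, 0, 0], 45], [[-13.4, 7.4, 1.9], [0, 0, 0], 45]]'

```text
time: 2.1
tool_pos: [0.6197, -0.1553, 0.1826]
tool_rot: [-0.001, 0.692, 0.722, -0.0]
contact_force: [0.7, -0.2, 0.6]
gripper_width: 0.45
grasp_force: 0.0
```

Run:
```python
from h import *
p,R=pose(0,0); print(rel(p+[0,0,.0],R),state()['joint_pos'])
im,d=shot('top','t1'); im2,_=shot('scene','s1')
A=cv2.resize(im[140:245,270:410],(400,300)); B=cv2.resize(im2[130:310,130:370],(400,300))
cv2.imwrite('pics/c1.png',np.hstack([A,B])[:,:,::-1])
```

```text
(array([-0.15,  0.01,  2.83]), array([-0.02, -0.01,  0.05])) [-3.62178547e-01  1.19618466e-01  1.62410059e+00  3.73154585e-04
  1.40034422e+00 -4.04607233e-01]
```

View pics/c1.png

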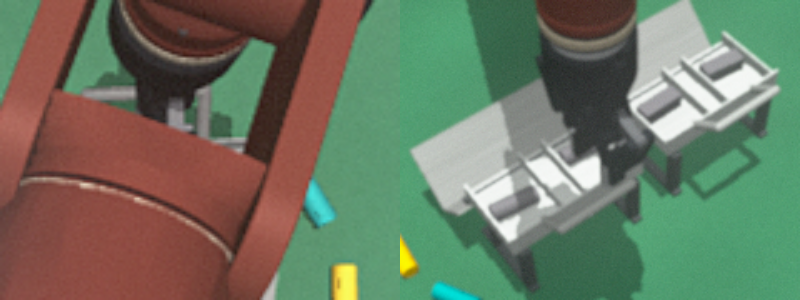

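The gripper stands over the pin-tray handle (crop left, around 170,100). Descending.

Request:
jog_arm --targets '[[[-0.1, 0, 0.7], [0, 0, 0], 45], [[-0.1, 0, 1.4], [0, 0, 0], 45], [[-0.1, 0, 1.9], [0, 0, 0], 45], [[-0.1, 0, 2.3], [0, 0, 0], 45], [[-0.1, 0, 2.6], [0, 0, 0], 45], [[-0.1, 0, 2.8], [0, 0, 0], 45], [[-0.1, 0, 2.8], [0, 0, 0], 45]]'

```text
time: 3.08
tool_pos: [0.6202, -0.1578, 0.1135]
tool_rot: [-0.0, 0.692, 0.722, -0.0]
contact_force: [-0.0, 0.7, 0.6]
gripper_width: 0.451
grasp_force: 0.0
```

Run:
```python
from h import *
p,R=pose(0,0); print(rel(p,R),state()['contact_force'],state()['gripper_width'])
im2,_=shot('scene','s2')
c=camera_params('scene'); f=210/np.tan(np.radians(c['fovy'])/2)
K=np.array([[f,0,c['cx']],[0,f,c['cy']],[0,0,1]])
print(cv2.projectPoints(np.array([H,H+.042*ey,H-.042*ey]),c['rvec'],c['tvec'],K,None)[0].ravel())
cv2.imwrite('pics/c2.png',cv2.resize(im2[180:300,180:300],(600,600))[:,:,::-1])
```

```text
(array([-0.05, -0.01,  0.06]), array([-0.  , -0.  ,  0.06])) [-0.04031077  0.67127635  0.58012491] 0.450642124896796
[247.21254204 251.73822926 267.5443562  238.58117    226.00295513
 265.46331005]
```

View pics/c2.png

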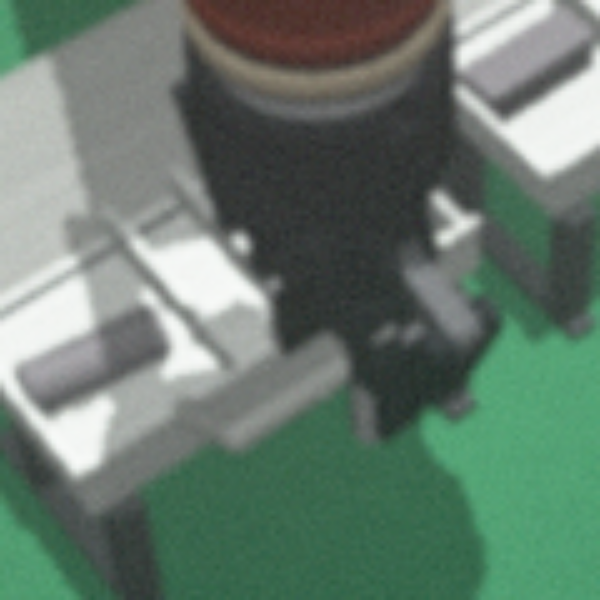

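The bar end shows at crop (230,440) and projects to (230,427), and the far finger is in front of the bar with the bar between the pads. Closing.

Request:
jog_arm --targets '[[[0, 0, 0], [0, 0, 0], 25], [[0, 0, 0], [0, 0, 0], 15], [[0, 0, 0], [0, 0, 0], 5], [[0, 0, 0], [0, 0, 0], 5], [[0, 0, 0], [0, 0, 0], 5]]'

```text
time: 3.75
tool_pos: [0.6228, -0.1578, 0.1157]
tool_rot: [0.003, 0.692, 0.722, 0.002]
contact_force: [5.5, 0.3, 0.3]
gripper_width: 0.091
grasp_force: 58.5
```

Run:
```python
from h import *
s=state(); print(s['contact_force'],s['tool_pos'],s['joint_pos'])
p0,R0=pose(0,0)
for th in np.arange(.1,1.06,.1): p,R=pose(th,.7*th); print(th.round(2),*rel(p,R,p0,R0))
```

```text
[5.52639595 0.27786387 0.3108357 ] [ 0.62284569 -0.1578315   0.11568727] [-0.36468589  0.18248877  1.67119787  0.00182822  1.28129065 -0.40833029]
0.1 [-0.   -0.18 -0.47] [-0.5 -0.   0. ]
0.2 [ 0.   -0.4  -0.92] [-1.  0. -0.]
0.3 [-0.   -0.67 -1.34] [-1.5  0.  -0. ]
0.4 [-0.   -0.98 -1.74] [-2.01 -0.   -0.  ]
0.5 [-0.   -1.33 -2.1 ] [-2.51 -0.    0.  ]
0.6 [ 0.   -1.71 -2.42] [-3.01 -0.    0.  ]
0.7 [-0.   -2.12 -2.7 ] [-3.51 -0.    0.  ]
0.8 [-0.   -2.55 -2.93] [-4.01  0.    0.  ]
0.9 [ 0.   -3.01 -3.13] [-4.51 -0.    0.  ]
1.0 [-0.   -3.48 -3.27] [-5.01  0.    0.  ]
```

Gripped (opening 0.09 is about the bar's thickness, 58 N), with the bar 2.6 mm farther out than I estimated, so I shift for that. Lifting on the arc.

Request:
jog_arm --targets '[[[0, 0.1, -0.05], [0, 0, 0], 5], [[0, 0, -0.23], [-0.25, 0, 0], 5], [[0, -0.08, -0.47], [-0.5, 0, 0], 5], [[0, -0.3, -0.92], [-1, 0, 0], 5], [[0, -0.57, -1.34], [-1.5, 0, 0], 5], [[0, -0.57, -1.34], [-1.5, 0, 0], 5]]'

```text
time: 4.5
tool_pos: [0.6056, -0.1584, 0.1487]
tool_rot: [0.073, 0.688, 0.718, 0.076]
contact_force: [4.1, -0.0, -0.5]
gripper_width: 0.089
grasp_force: 59.6
```

```bash
sed -i 's/0.620,-0.159,0.128/0.6225,-0.158,0.129/' h.py
python3 - <<'E'
from h import *
s=state(); print(s['contact_force'],s['ft_torque'],s['tool_pos'],s['joint_pos'])
p,R=pose(.3,.21);print(p,rel(p,R))
p0,R0=p,R
for th in np.arange(.4,1.06,.1): p,R=pose(th,.7*th); print(th.round(2),*rel(p,R,p0,R0))
E
```

```text
[ 4.05916637 -0.03206244 -0.47188465] [ 0.13506534 -0.79171659 -0.06981229] [ 0.60563034 -0.1584211   0.14869206] [-0.41661896 -0.00629525  1.82508997  0.10290117  1.13369274 -0.49357192]
[ 0.60571002 -0.15858789  0.14658075] (array([-0.01, -0.01,  0.08]), array([ 0.02, -0.01,  0.05]))
0.4 [ 0.   -0.22 -0.45] [-0.5 -0.   0. ]
0.5 [ 0.   -0.48 -0.87] [-1. -0.  0.]
0.6 [ 0.   -0.79 -1.27] [-1.5 -0.   0. ]
0.7 [ 0.   -1.13 -1.63] [-2.01 -0.   -0.  ]
0.8 [ 0.   -1.51 -1.95] [-2.51  0.    0.  ]
0.9 [ 0.   -1.91 -2.23] [-3.01 -0.    0.  ]
1.0 [ 0.   -2.34 -2.47] [-3.51  0.    0.  ]
```

Request:
jog_arm --targets '[[[0, -0.22, -0.45], [-0.5, 0, 0], 5], [[0, -0.48, -0.87], [-1, 0, 0], 5], [[0, -0.79, -1.27], [-1.5, 0, 0], 5], [[0, -1.13, -1.63], [-2, 0, 0], 5], [[0, -1.51, -1.95], [-2.5, 0, 0], 5], [[0, -1.91, -2.23], [-3, 0, 0], 5], [[0, -2.34, -2.47], [-3.5, 0, 0], 5], [[0, -2.34, -2.47], [-3.5, 0, 0], 5]]'

```text
time: 5.5
tool_pos: [0.5357, -0.1609, 0.1964]
tool_rot: [0.236, 0.65, 0.678, 0.248]
contact_force: [1.7, 3.7, 2.7]
gripper_width: 0.091
grasp_force: 58.9
```

Request:
jog_arm --targets '[[[0, 0, 0], [0, 0, 0], 5], [[0, 0, 0], [0, 0, 0], 5], [[0, 0, 0], [0, 0, 0], 5], [[0, 0, 0], [0, 0, 0], 5]]'

```text
time: 6.0
tool_pos: [0.5367, -0.1608, 0.1961]
tool_rot: [0.236, 0.65, 0.679, 0.248]
contact_force: [2.0, 4.8, 4.6]
gripper_width: 0.087
grasp_force: 59.1
```

Run:
```python
from h import *
s=state(); print(s['contact_force'],s['tool_pos'],s['joint_pos'])
p,R=pose(1.,.7);print(p,rel(p,R))
p0,R0=p,R
for th in (.9,.7,.5,.3,.15,0): p,R=pose(th,.7*th); print(th,*rel(p,R,p0,R0))
im,d=shot('top','t3'); im2,_=shot('scene','s3')
A=cv2.resize(im[140:290,170:380],(400,286)); B=cv2.resize(im2[120:310,110:370],(400,286))
cv2.imwrite('pics/c3.png',np.hstack([A,B])[:,:,::-1])
```

```text
[1.98610354 4.81379459 4.60514377] [ 0.53666851 -0.16084376  0.19607967] [-0.63107061 -0.47017023  2.22897714  0.54885847  0.88200979 -0.920776  ]
[ 0.53562345 -0.16104192  0.19475416] (array([-0.01, -0.07,  0.01]), array([-0.01, -0.05,  0.05]))
0.9 [0.   0.27 0.41] [ 0.5 -0.   0. ]
0.7 [0.   0.67 1.32] [ 1.5 -0.  -0. ]
0.5 [0.   0.89 2.28] [ 2.51 -0.    0.  ]
0.3 [-0.    0.9   3.28] [ 3.51 -0.   -0.  ]
0.15 [0.   0.78 4.02] [ 4.26 -0.   -0.  ]
0 [0.   0.55 4.74] [ 5.01 -0.   -0.  ]
```

View pics/c3.png

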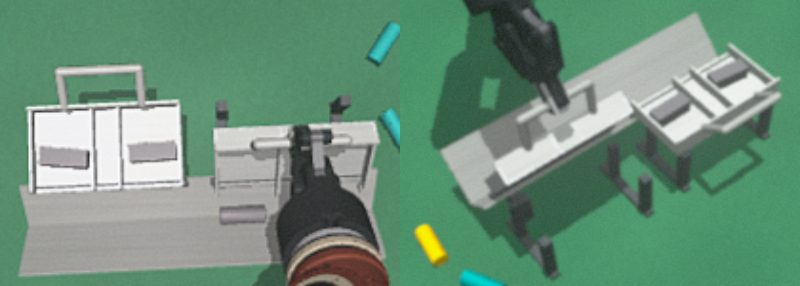

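Tray tipped: one pin lies in the fold at crop (240,213), and the other is hidden by the gripper. Lowering.

Request:
jog_arm --targets '[[[0, 0, 0], [0, 0, 0], 5], [[0, 0.27, 0.41], [0.5, 0, 0], 5], [[0, 0.5, 0.86], [1, 0, 0], 5], [[0, 0.67, 1.32], [1.5, 0, 0], 5], [[0, 0.8, 1.8], [2, 0, 0], 5], [[0, 0.89, 2.28], [2.5, 0, 0], 5], [[0, 0.92, 2.78], [3, 0, 0], 5], [[0, 0.9, 3.28], [3.5, 0, 0], 5]]'

```text
time: 7.1
tool_pos: [0.607, -0.1584, 0.1471]
tool_rot: [0.072, 0.688, 0.719, 0.074]
contact_force: [3.6, 2.3, 2.3]
gripper_width: 0.084
grasp_force: 60.0
```

Run:
```python
from h import *
s=state(); print(s['contact_force'])
p,R=pose(.3,.21)
for th in (.3,.2,.1,.03,0): print(th,*rel(*pose(th,.7*th),p,R))
print(rel(p,R))
```

```text
[3.57946178 2.33091679 2.34967373]
0.3 [0. 0. 0.] [0. 0. 0.]
0.2 [0.   0.17 0.47] [ 0.5 -0.  -0. ]
0.1 [0.   0.3  0.96] [ 1. -0.  0.]
0.03 [0.   0.36 1.3 ] [ 1.35 -0.    0.  ]
0 [0.   0.38 1.45] [ 1.5 -0.   0. ]
(array([-0.  , -0.05,  0.01]), array([-0.02, -0.01,  0.06]))
```

Request:
jog_arm --targets '[[[0, 0.09, 0.23], [0.25, 0, 0], 5], [[0, 0.17, 0.47], [0.5, 0, 0], 5], [[0, 0.24, 0.71], [0.75, 0, 0], 5], [[0, 0.3, 0.96], [1, 0, 0], 5], [[0, 0.35, 1.2], [1.25, 0, 0], 5], [[0, 0.37, 1.35], [1.4, 0, 0], 5], [[0, 0.38, 1.42], [1.5, 0, 0], 5], [[0, 0.38, 1.42], [1.5, 0, 0], 5]]'

```text
time: 8.1
tool_pos: [0.6231, -0.1579, 0.1151]
tool_rot: [0.0, 0.692, 0.722, -0.0]
contact_force: [4.5, 2.3, 4.7]
gripper_width: 0.087
grasp_force: 60.3
```

Run:
```python
from h import *
s=state(); print(s['contact_force'],rel(*pose(0,0)))
im,d=shot('top','t4'); im2,_=shot('scene','s4')
A=cv2.resize(im[140:290,170:380],(400,286)); B=cv2.resize(im2[120:310,110:370],(400,286))
cv2.imwrite('pics/c4.png',np.hstack([A,B])[:,:,::-1])
```

```text
[4.50553382 2.27032179 4.68125564] (array([-0.  , -0.02,  0.08]), array([0.  , 0.01, 0.06]))
```

View pics/c4.png

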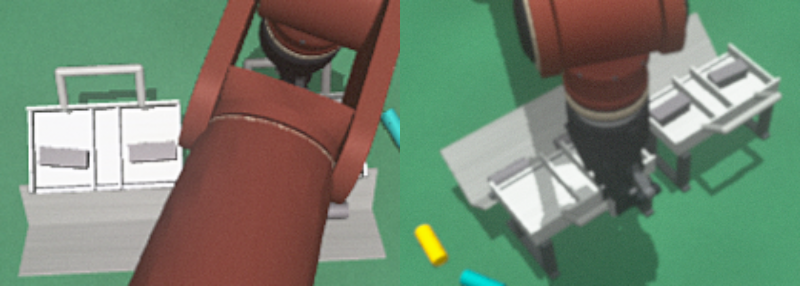

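Tray flat, and the second pin now shows in the fold at crop (335,212). Opening and rising straight up.

Request:
jog_arm --targets '[[[0, 0, 0], [0, 0, 0], 20], [[0, 0, 0], [0, 0, 0], 40], [[0, 0, 0], [0, 0, 0], 45], [[0, 0, -0.5], [0, 0, 0], 45], [[0, 0, -1.5], [0, 0, 0], 45], [[0, 0, -3], [0, 0, 0], 45], [[0, 0, -4.5], [0, 0, 0], 45], [[0, 0, -6], [0, 0, 0], 45]]'

```text
time: 9.2
tool_pos: [0.6225, -0.1577, 0.2668]
tool_rot: [0.0, 0.692, 0.722, 0.0]
contact_force: [0.5, -0.1, -0.7]
gripper_width: 0.45
grasp_force: 0.0
```

Request:
jog_arm --targets '[[[2, 0, 0], [0, 0, 0], 45], [[4, 0, 0], [0, 0, 0], 45], [[6, 0, 0], [0, 0, 0], 45], [[8, 0, 0], [0, 0, 0], 45], [[10, 0, 0], [0, 0, 0], 45], [[12, 0, 0], [0, 0, 0], 45], [[14, 0, 0], [0, 0, 0], 45], [[14, 0, 0], [0, 0, 0], 45]]'

```text
time: 10.2
tool_pos: [0.6069, 0.1949, 0.2654]
tool_rot: [0.0, 0.69, 0.724, 0.0]
contact_force: [-0.0, -0.3, 0.4]
gripper_width: 0.447
grasp_force: 0.0
```

Run:
```python
from h import *
print(state()['time'],state()['tool_pos'])
im,d=shot('top','t5'); W=cloud('top',d); im2,_=shot('scene','s5')
A=cv2.resize(im[140:290,170:380],(400,286)); B=cv2.resize(im2[120:310,110:370],(400,286))
cv2.imwrite('pics/c5.png',np.hstack([A,B])[:,:,::-1])
print('handle z',W[171:176,321]); print('pinZ',W[250:255,295:300:2,2].round(3),W[249:254,346,:].round(3))
```

```text
10.2 [0.60690268 0.19493594 0.2653898 ]
handle z [[ 6.22819481e-01 -1.58489345e-01  1.34837324e-01]
 [ 6.21543718e-01 -1.58847165e-01  1.31301342e-01]
 [ 6.19536608e-01 -1.58820768e-01  1.31096168e-01]
 [ 6.18041213e-01 -1.59072574e-01  1.28475270e-01]
 [ 6.42749463e-01 -1.73751560e-01  5.05312826e-04]]
pinZ [[0.054 0.052 0.056]
 [0.055 0.054 0.053]
 [0.053 0.054 0.056]
 [0.053 0.052 0.055]
 [0.053 0.052 0.051]] [[ 0.468 -0.218  0.054]
 [ 0.466 -0.218  0.053]
 [ 0.464 -0.218  0.052]
 [ 0.462 -0.218  0.053]
 [ 0.459 -0.218  0.05 ]]
```

View pics/c5.png

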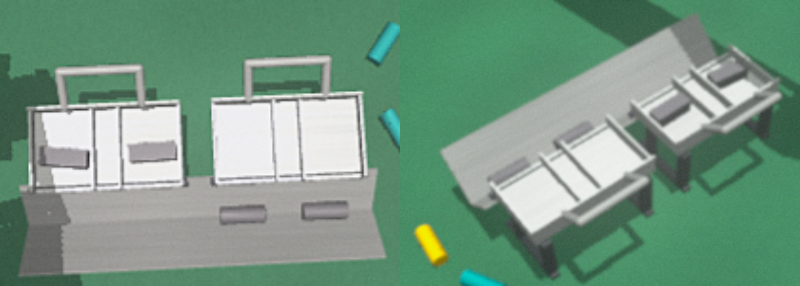

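Both pins lie in line in the fold at crop (243,214) and (325,211). Their tops are at 54 mm, which matches centres at 44 mm. The pin tray is empty and flat, and the bar tray is untouched.

```bash
python3 -c "
from plant import *
print(job_done())"
```

```text
the job is handed in; nothing more can be done
None
```

The job is handed in: both round pins lie in line in the trough fold, their tray is back flat and released, and the square-bar tray was left alone, with the arm finished at about 10 s.

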